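# Offer the clamp leaf to its hinge and hold it for pinning

### The job

The clamp leaf has to go back on the checking fixture. First pull the fixture's sprung hinge pin out by its knob to its stop, where it stays; then take the leaf from its wooden rest, bring its knuckle in between the two knuckles of the hinge block without forcing it (leaf about level, rubber pad up, tail pointing away from the workpiece) and hold it there, the holes lined up so that the pin could slide straight through. Finish still holding the leaf in the gripper, carried by you and not leaning on the block, and leave the other things on the bench where they are.

Things in the scene. Friction and masses are not known exactly. Their poses are not given: they have to be found in the camera images.
- fixture: Fixed checking fixture: black base plate (x -45..165, y -110..80, 12 mm thick); dark hinge block (x 17..36, y -32..32, top z 78) with two ears (top z 91) carrying the bored knuckles on its -x side; behind it workpiece (top z 60), swing bolt (x 128, top z 102), white handle (x 152, z 50). Origin on the bench under the hinge middle; x from hinge to workpiece, y along hinge, pin knob at -y.
- jamb_axis (a point): Middle of the gap between the hinge block's two knuckles, on their hole axis, 80 mm above the bench; axes as the fixture's (hole axis = y). Knuckles: 24 mm outside diameter, 16 mm long, hole 12 mm. The gap is 28 mm along y and open above, below and towards -x; the block is 17 mm behind (+x).
- hinge_pin (a joint): Travel of the sprung hinge pin, m: 0 home (10 mm pin with tapered nose fills the gap), 0.038 at its stop (gap clear). Pulls out along the fixture's -y. A return spring draws it home with about 2 N; from 0.026 to 0.034 a ball detent resists as well (up to about 10 N in all), and beyond that it pushes the pin to the stop and keeps it there, let go, until pushed back with over 4 N.
- pin_knob (a point): Middle of the pin's round black knob (26 mm diameter, 22 mm long along y), on the hole axis 80 mm above the bench, 55 mm from jamb_axis along the fixture's -y when home; moves with the pin. Free above and on both x sides: can be pinched from above across the fixture's x.
- leaf: Loose clamp leaf, 0.2 to 0.33 kg: aluminium plate 46 wide (y), 10 thick, x -67..52 mm, forked tail at -x, one bored knuckle at +x (axis at x 70, z 12; diameter 24, 22 long in y, hole 12). Rubber-capped pad, diameter 24, on top at x -6, up to z 31. Origin on the flat underside near the centre of mass: pinch the sides there. Fitted as asked, its x, y, z run along the fixture's x, y, z.
- leaf_bore (a point): Middle of the hole in the leaf's knuckle: leaf x 70, y 0, z 12 mm; axes as the leaf's (hole axis y).
- rest: Fixed set-down rest under the leaf: two wooden bars 20 mm high, 12 mm wide (x), 70 mm long (y), at x 30 and -45 mm, on a black strip 20 mm wide and 6 mm thick. Origin on the bench. The leaf lies on the bars, its underside 20 mm above the bench; beside the plate's middle there is free room down to the bench.
- workpiece: Dark steel bearing cap, 70 mm diameter, 38 mm high, standing in the fixture's nest; leave alone. Origin under its centre.
- spare_cap: A second such bearing cap on the bench; leave alone.
- caliper: Caliper, 200 mm long, lying on the bench; leave alone. Origin under its middle, x along the beam.
- wrench: Wrench, 160 mm long, lying beside the rest; leave alone.
- screwdriver: Screwdriver, 200 mm long, lying beside the fixture; leave alone.
- oil_bottle: White bottle, 52 mm diameter, 130 mm high; leave alone.
Not all that is in view belongs to the job. There is more than one size of the leaf; the job needs the smaller.

How it is judged:
By the outcome, as a careful person would: the job done as asked, in the order asked, and still so for the second after the job is handed in, while the arm keeps its last pose, push and grip.
It also fails if it takes over 64 s, if anything falls off the work surface, if the arm or the gripper's body presses on something with over 40 N, if the wrist force passes 120 N, or if a joint passes its speed limit or range.

### The arm

A 7-joint arm with a two-finger parallel gripper is mounted at the origin on the work surface. World frame = base frame: x ahead of the robot, y to its left, z up, the work surface at z = 0. Lengths are in mm, angles in rad, forces in N, time in s.
With the tool pointing down it reaches from about 425 to 950 mm from the base axis. Payload 4.7 kg.
Tool frame: the origin (TCP) lies midway between the tips of the shut fingers; the grasp point (between the pads) lies 19 mm behind it (arm.pinch_z is the distance from the TCP to the grasp point, in mm); z points along the fingers, y is the line along which they close (so a half turn about z gives the same grasp; the last joint's range is limited). The gripper opens to 87 mm and grips with 3 to 60 N. Pads are 19 mm wide; open, the fingers measure 117 mm over their backs; the gripper's body (75 mm by 190 mm) begins 51 mm behind the grasp point.
Start: joints at [1.141, 0.469, -0.049, 1.532, 0.024, 1.141, -0.082], TCP at [263.404, -621.507, 196.573] pointing down, gripper open.
Joint ranges: [-2.59, 2.59], [-0.33, 1.99], [-1.39, 1.29], [0.1, 2.45], [-1.04, 4.18], [0.21, 1.99], [-2.66, 2.66]. Speed limits (rad/s): [2.57, 2.57, 3.14, 3.14, 3.14, 3.14, 3.14].

### API

Orientations are given as [roll, pitch, yaw] about the fixed x, y, z axes, in that order (R = Rz(yaw) Ry(pitch) Rx(roll)).
In Python, from station import arm gives the robot as it stands. The module is installed in compiled form; this text tells all that it offers.
- The arm moves only by the tool jog_arm, never from a script. Its argument "plan" is a list of rows, each a list of 7 numbers: the shift along the tool's x, y, z each as a share of 0.025 m, from -1 to 1, then the turn, a rotation vector about the tool's x, y, z each as a share of 0.12 rad, from -1 to 1, then the closure, from -1 (fully open) to 1 (shut). A call has 1 to 5 rows; each row shifts and turns the commanded pose from where the row before left it, along the tool's axes as they then stand; what a row does not reach is not made up. A row lasts 1/12 s, in which the tool goes at most 41.7 mm and 7.16 degrees, less where a joint would pass 70% of its speed; a pose out of reach is approached as far as the arm can. A call with a number of a shift or a turn outside -1 to 1 is refused whole. A call with a gripper value outside its range is refused whole. The fingers move at their own pace and stop on an object; "force" is the grip in N (left out, the last holds). Time passes only in rows, so rows that do not move let the fingers close. It gives the time, the measured TCP pose, the force, the opening and the grip force at its end, in the units of the state.
- arm.read_state(): the state, without advancing time (a new reading comes with each control period).
- arm.camera(name): name is "side" or "top"; returns a dict with "pixels" (480x640x3 uint8, red, green, blue), "depth" (480x640 float32, mm along the optical axis (not along the pixel's ray), 0 where there is no reading), "mtx" (3x3 intrinsics, pixels), "R" (3x3) and "t" (3): a world point X has camera coordinates R X + t. Camera axes: x right, y down, z forward; pixel columns grow to the right and rows downward; lengths in mm; the calibration is good to about 2 mm. A picture is of the moment at which its call begins.
- arm.close_job(): hands the job in; it is judged then, once.
Trained networks look in a picture, given as the dict that the camera call returned (one of the last four; its "shot" number tells which), for a name from the list of things; names that differ only in an ending like _2 or _b are one class to them, and where a whole thing is asked for, a point or a joint stands for the part that bears it (a point fixed in the world has none). Each returns a list of dicts, best first, with "confidence" (0 to 1); they miss things now and then, are a little off and sometimes report something else, mostly with a low value. They report only what shows in the picture. A call takes as long as a camera call. They do not tell look-alikes from the thing itself.
- arm.look_for(picture, label): "location" ([x, y, z] in mm, in world coordinates, good to about 4 mm: the middle of the surface that is visible of it).
The state is a dict: "clock": time; "joints": joint angles; "joint_velocities": joint speeds; "tau": joint torques, N m; "ee_pos": TCP position; "ee_rot": TCP orientation; "contact_force": force on the tool from outside, world axes, zero at the start; "wrist_torque": the same for the moment, N m; "width": opening from 0.0 (shut) to 1.0 (fully open); "gripper_force": force on a finger pad.
Only numpy, scipy, OpenCV 4.12 (cv2) and the standard library are available. Lean on these libraries where they do the work, as an engineer would, in place of code of your own. Each camera call takes 0.05 s, during which the arm holds its last target. There are 200 camera calls.

## Working session

There is one attempt and no reset: what is moved stays moved. The work goes in short steps, Python scripts to look and compute and a tool call to move; the robot and the scene stay as the last step left them, time stands still between calls to the robot, and variables do not carry over. Pictures are saved under pics/ and viewed, at most 10 in all, crops included, and the job is handed in when it is done.

Besides the shell and the picture viewer there is one more tool, called after "Emit:" in YAML: its name, and indented under it one key for each argument. jog_arm: Moves the arm, as the interface text tells. Its arguments: {"type":"object","properties":{"plan":{"type":"array"},"force":{"type":"number"}},"required":["plan"]}

```bash
mkdir -p pics
cat > h.py <<'E'
import numpy as np, cv2
from station import arm
from scipy.spatial.transform import Rotation as Ro
def cloud(c):
    K=c["mtx"];d=c["depth"];v,u=np.mgrid[0:480,0:640]
    p=np.stack([(u-K[0,2])/K[0,0]*d,(v-K[1,2])/K[1,1]*d,d],-1)
    P=(p-c["t"])@c["R"]; P[d<=0]=np.nan
    return P
def proj(c,X):
    q=c["R"]@np.array(X,float)+c["t"];q=c["mtx"]@q;return (q[:2]/q[2]).round(0)
def save(c,n,box=None,s=1):
    im=c["pixels"][...,::-1]
    if box: im=im[box[1]:box[3],box[0]:box[2]]
    cv2.imwrite("pics/"+n,cv2.resize(im,None,fx=s,fy=s,interpolation=cv2.INTER_CUBIC))
E
python3 - <<'E'
from h import *
for n in ("top","side"):
    c=arm.camera(n); save(c,n+"0.png"); np.savez(n+"0.npz",**{k:c[k] for k in("pixels","depth","mtx","R","t")})
    for l in ("leaf","fixture","pin_knob","leaf_bore","rest","workpiece","spare_cap","wrench","screwdriver","caliper","oil_bottle"):
        print(n,l,[(np.round(r["location"]).tolist(),round(r["confidence"],2),proj(c,r["location"]).tolist()) for r in arm.look_for(c,l)])
print(arm.read_state())
E
```

```text
top leaf [([270.0, -213.0, 19.0], 0.89, [424.0, 374.0]), ([544.0, 243.0, 31.0], 0.71, [207.0, 237.0]), ([516.0, 230.0, 17.0], 0.27, [214.0, 251.0])]
top fixture [([549.0, 244.0, 32.0], 0.68, [207.0, 234.0]), ([532.0, -262.0, 17.0], 0.56, [444.0, 249.0])]
top pin_knob [([488.0, -298.0, 90.0], 0.64, [473.0, 264.0])]
top leaf_bore [([274.0, -215.0, 10.0], 0.95, [423.0, 371.0]), ([549.0, 243.0, 35.0], 0.56, [207.0, 234.0])]
top rest [([514.0, 232.0, 15.0], 0.6, [213.0, 252.0]), ([548.0, -2.0, 10.0], 0.32, [323.0, 239.0])]
top workpiece [([562.0, -250.0, 35.0], 0.85, [440.0, 233.0])]
top spare_cap [([370.0, -12.0, 17.0], 0.93, [326.0, 323.0]), ([510.0, -141.0, 24.0], 0.61, [388.0, 257.0])]
top wrench [([503.0, 350.0, 6.0], 0.88, [159.0, 257.0]), ([371.0, -12.0, 14.0], 0.66, [326.0, 322.0])]
top screwdriver [([510.0, -140.0, 22.0], 0.97, [387.0, 257.0])]
top caliper [([544.0, -5.0, 7.0], 0.84, [324.0, 241.0])]
top oil_bottle [([724.0, 3.0, 85.0], 0.81, [322.0, 149.0])]
side leaf [([538.0, 253.0, 27.0], 0.7, [251.0, 299.0])]
side fixture [([506.0, -232.0, 9.0], 0.76, [402.0, 216.0])]
side p
[... 763 characters left out ...]
1342 ,  0.46861264, -0.04863094,  1.53249852,  0.02406911,
        1.14101245, -0.08227117]), 'joint_velocities': array([ 1.47425959e-04, -1.08860011e-03, -6.71291084e-05,  7.25666766e-04,
       -1.85492021e-04,  5.30226326e-04,  1.27843016e-03]), 'tau': array([-2.88374822e-04, -5.07839584e+01, -8.14704224e-02, -2.36449474e+01,
       -6.13676431e-02,  3.13851074e-02,  1.82150410e-05]), 'ee_pos': array([ 263.40646398, -621.49944759,  196.56503861]), 'ee_rot': array([ 3.14154310e+00, -8.12123709e-05,  4.00815629e-01]), 'contact_force': array([0.70765512, 0.00954792, 0.26027801]), 'wrist_torque': array([-0.04664422,  0.0366571 ,  0.03302893]), 'gripper_force': 0.0, 'width': 1.001363954390775}
```

View pics/top0.png

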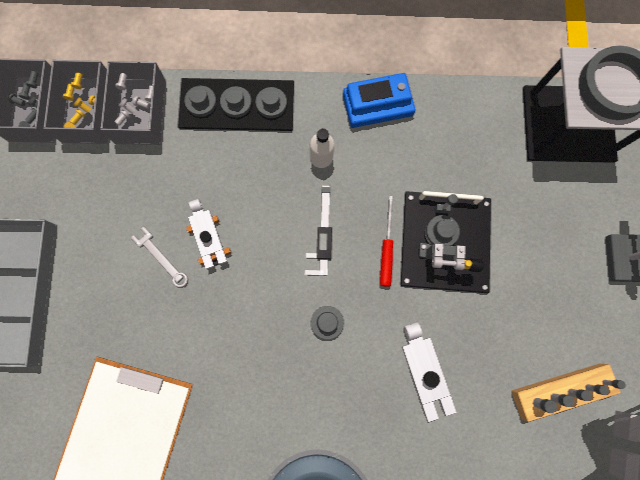

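View pics/side0.png

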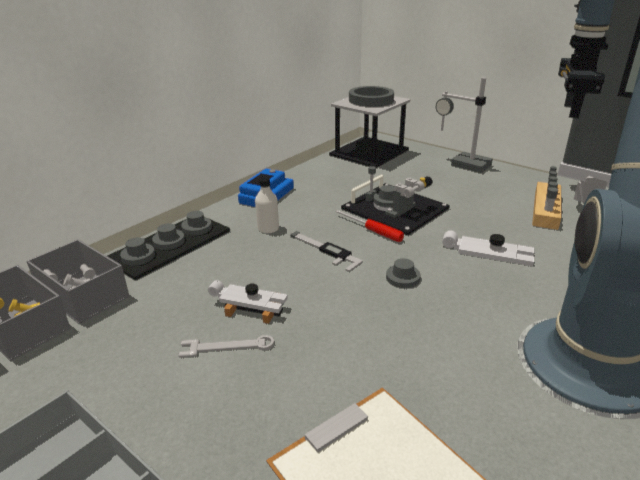

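The two leaves in the top view are at (207,237), on the wooden rest, and (427,374), lying bare on the bench and longer. The task needs the smaller one on the rest at (207,237). The fixture is at (447,242), with its yellow-black knob at about (472,264). I'll enlarge both and fit their poses.

Run:
```python
from h import *
c=dict(np.load("top0.npz")); P=cloud(c)
a=cv2.resize(c["pixels"][190:280,160:250,::-1],(390,390),interpolation=cv2.INTER_CUBIC)
b=cv2.resize(c["pixels"][185:300,395:510,::-1],(400,390),interpolation=cv2.INTER_CUBIC)
cv2.imwrite("pics/crop1.png",np.hstack([a,b]))
X,Y,Z=P[...,0],P[...,1],P[...,2]
print("bench z",np.nanmedian(Z[300:340,200:280]))
def rect(m,n):
    q=P[m][:,:2].astype(np.float32); r=cv2.minAreaRect(q); print(n,len(q),np.round(r[0],1),np.round(r[1],1),round(r[2],2),"z",np.nanmedian(Z[m]).round(1),"mean",q.mean(0).round(1),np.round(cv2.boxPoints(r)).tolist())
v,u=np.mgrid[0:480,0:640]
L=(u>180)&(u<240)&(v>190)&(v<280)
rect(L&(Z>26)&(Z<35),"leafplate"); rect(L&(Z>26)&(Z<60)&(v<212),"knuckle"); rect(L&(Z>42),"pad")
L2=(u>395)&(u<465)&(v>315)&(v<425); rect(L2&(Z>5)&(Z<16),"bigleaf")
F=(u>395)&(u<500)&(v>180)&(v<300)
rect(F&(Z>7)&(Z<17),"base"); rect(F&(Z>73)&(Z<82)&(u<470)&(v>235),"block"); rect(F&(Z>84)&(Z<100)&(v>235),"ears/knob"); rect(F&(Z>70)&(Z<100)&(v>235),"hinge all"); rect(F&(Z>50)&(Z<66)&(v<250),"wp")
K=F&(c["pixels"][...,0]>150)&(c["pixels"][...,2]<90)
rect(K,"yellow")
np.set_printoptions(linewidth=250)
print(np.nan_to_num(Z[240:280,418:486:2]).round().astype(int))
```

```text
bench z 0.8689027903911088
leafplate 1065 [551.4 248.7] [143.6  46.5] 22.16 z 30.8 mean [544.1 245.4] [[476.0, 243.0], [494.0, 200.0], [627.0, 254.0], [609.0, 297.0]]
knuckle 143 [611.9 264.3] [25.8 38.5] 3.27 z 41.5 mean [608.6 269.2] [[598.0, 283.0], [600.0, 244.0], [626.0, 246.0], [624.0, 284.0]]
pad 172 [575.8 257.8] [95.7 22.2] 20.86 z 50.1 mean [567.3 254.5] [[527.0, 251.0], [535.0, 230.0], [624.0, 265.0], [617.0, 285.0]]
bigleaf 1900 [ 277.8 -227.1] [136.6 215.5] 89.27 z 13.4 mean [ 264.8 -220.7] [[169.0, -294.0], [385.0, -297.0], [386.0, -160.0], [171.0, -157.0]]
base 5846 [ 546.  -279.2] [211.3 216.5] 86.43 z 12.7 mean [ 543.6 -267.9] [[431.0, -378.0], [647.0, -391.0], [661.0, -180.0], [445.0, -167.0]]
block 174 [ 502.9 -257.3] [76.8 47.6] 87.2 z 78.3 mean [ 511.4 -249.7] [[477.0, -295.0], [525.0, -297.0], [529.0, -220.0], [481.0, -218.0]]
ears/knob 652 [ 501.4 -270.3] [99.2 47.9] 85.8 z 91.3 mean [ 497.4 -266. ] [[474.0, -318.0], [522.0, -322.0], [529.0, -223.0], [481.0, -219.0]]
hinge all 894 [ 501.7 -269.2] [101.5  48.5] 85.8 z 89.6 mean [ 499.9 -262.4] [[474.0, -318.0], [522.0, -322.0], [530.0, -220.0], [481.0, -217.0]]
wp 448 [ 589.4 -278.2] [127.  124.3] 4.18 z 59.5 mean [ 585.1 -258.5] [[522.0, -221.0], [531.0, -345.0], [657.0, -336.0], [648.0, -212.0]]
yellow 37 [ 490.7 -287.5] [12.7 13. ] 7.25 z 97.2 mean [ 489.8 -286.7] [[484.0, -282.0], [485.0, -295.0], [498.0, -293.0], [496.0, -280.0]]
[[16 11 13 ... 14 12 11]
 [16 12 13 ... 13 14 12]
 [12 12 16 ... 12 13 14]
 ...
 [11 12 13 ... 13 14 13]
 [13 14 10 ... 11 12 14]
 [12 11 15 ... 12 14 10]]
```

View pics/crop1.png

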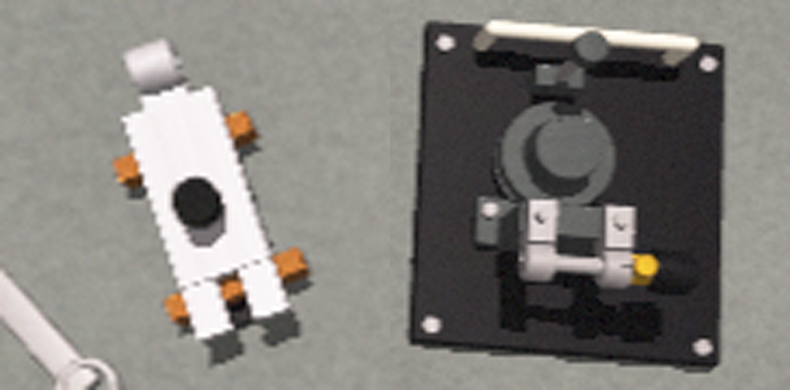

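The crop shows the small leaf on its orange-wood bars, pad up, knuckle at the upper left. The fixture's pin is home with the knob on the right. Next I'll fit the axes more closely with averaged depth from both cameras.

```bash
cat >> h.py <<'E'
from scipy.optimize import least_squares
def avg(n,k):
    cs=[arm.camera(n) for _ in range(k)]; d=np.stack([c["depth"] for c in cs]); d[d<=0]=np.nan
    c=dict(cs[-1]); c["raw"]=cs[-1]; m=np.nanmedian(d,0); m[np.isnan(m)]=0; c["depth"]=m; return c
def inframe(P,o,yaw):
    q=P-np.array(o); c,s=np.cos(yaw),np.sin(yaw)
    return np.stack([c*q[...,0]+s*q[...,1],-s*q[...,0]+c*q[...,1],q[...,2]],-1)
E
python3 - <<'E'
from h import *
np.set_printoptions(linewidth=200,suppress=True)
for n in("top","side"):
    c=avg(n,6); np.save("d_%s.npy"%n,c["depth"]); P=cloud(c).reshape(-1,3); P=P[~np.isnan(P[:,0])]
    o=np.array([487.,-247.,0]); yaw=-.07; print(n)
    for it in range(4):
        q=inframe(P,o,yaw)
        s=(abs(q[:,0]+2)<12)&(q[:,2]>82)&(q[:,2]<97)&(((abs(q[:,1])>14)&(abs(q[:,1])<30)&(q[:,0]<5))|((q[:,1]<-45)&(q[:,1]>-65)))
        w=q[s]; R=np.where(w[:,1]<-40,13,12)
        f=lambda p:np.hypot(w[:,0]-p[0]-p[1]*w[:,1],w[:,2]-80-p[2])-R
        r=least_squares(f,[0,0,0],loss="soft_l1"); dx,k,dz=r.x
        o=o+np.array([dx*np.cos(yaw),dx*np.sin(yaw),0]); yaw-=k
    print("axis",o.round(1),round(yaw,4),"dz",round(dz,2),"n",s.sum(),"rms",np.std(r.fun).round(2))
    q=inframe(P,o,yaw); s=(abs(q[:,0])<7)&(q[:,2]>40)
    print([(y,int(np.nanmedian(q[s&(abs(q[:,1]-y)<1),2])) if (s&(abs(q[:,1]-y)<1)).any() else 0) for y in range(-90,45,2)])
    b=(q[:,2]>9)&(q[:,2]<16)
    for a,lim in((0,(-60,180)),(1,(-125,95))):
        h,e=np.histogram(q[b&(q[:,0]>-60)&(q[:,0]<180)&(abs(q[:,1]+15)<110),a],np.arange(*lim,3)); print("base",a,e[0],h)
    # leaf plate
    o=np.array([544.,245,0]);yaw=.38; q=inframe(P,o,yaw)
    m=(abs(q[:,0])<90)&(abs(q[:,1])<30)&(q[:,2]>27)&(q[:,2]<35); r=cv2.minAreaRect(q[m&(q[:,0]<40)&(q[:,0]>-40),:2].astype(np.float32)); print("plate",r,np.median(q[m,2]))
    for a in(0,1):
        h,e=np.histogram(q[m&(abs(q[:,0])<(45 if a else 100)),a],np.arange(-90,92,2)); i=np.nonzero(h)[0]; print(a,e[i[0]],h[i[0]:i[-1]+1])
    k=(abs(q[:,1])<20)&(q[:,2]>36)&(q[:,2]<48)&(q[:,0]>50)
    if k.sum()>10:
        w=q[k]; f=lambda p:np.hypot(w[:,0]-p[0],w[:,2]-32-p[1])-12
        r=least_squares(f,[70,0],loss="soft_l1");print("kn x,dz",r.x,"y range",np.percentile(w[:,1],[2,98]),k.sum())
    p=(abs(q[:,1])<18)&(q[:,2]>46)&(abs(q[:,0])<25); print("pad",q[p].mean(0),p.sum())
E
```

```text
top
axis [ 491.8 -247.3    0. ] -0.0653 dz 0.32 n 251 rms 1.73
[(-90, 0), (-88, 0), (-86, 0), (-84, 0), (-82, 0), (-80, 0), (-78, 0), (-76, 0), (-74, 0), (-72, 89), (-70, 89), (-68, 92), (-66, 93), (-64, 92), (-62, 93), (-60, 92), (-58, 92), (-56, 92), (-54, 93), (-52, 92), (-50, 92), (-48, 90), (-46, 91), (-44, 97), (-42, 97), (-40, 97), (-38, 97), (-36, 97), (-34, 92), (-32, 92), (-30, 92), (-28, 91), (-26, 91), (-24, 91), (-22, 91), (-20, 91), (-18, 86), (-16, 85), (-14, 84), (-12, 85), (-10, 84), (-8, 83), (-6, 84), (-4, 85), (-2, 85), (0, 84), (2, 84), (4, 85), (6, 84), (8, 85), (10, 0), (12, 91), (14, 92), (16, 92), (18, 92), (20, 92), (22, 91), (24, 90), (26, 85), (28, 0), (30, 0), (32, 0), (34, 0), (36, 0), (38, 0), (40, 0), (42, 0), (44, 0)]
base 0 -60 [  0   0   0   0   9 137 125 124 123 123 126 124 124 125 120 133 120 120 125 102  84  66  52  55  47  45  41  39  49  60  51  62  58  56  60  55  64  84  82  81  76  78  74  72  70  76  69  70  76
  71  73  78  74  81  84  83  94  95 102 120 110  91  92 103  90  92 101  98 103  95  90  76  51  31  18   0   0   0   0]
base 1 -1
[... 1962 characters left out ...]
4 14 17 13 15 17 18 14 20 18 16 17 24 17 27 21 25 33 29 35 25 31 34 51 43 38 37 61 46 51 46 49 52 39 59 37 57 42
 69 28  0  0  0  0  0]
plate ((0.07967758178710938, 1.1951789855957031), (79.88996124267578, 47.43585968017578), 0.08298058807849884) 28.880087023306686
0 -64 [14 14 12 13 15 12 13 13 12 15 13 13 13 14 20 17 16 14 19 15 18 18 18 14 21 17 22 15 16 10  9 11 10  6 10  8  8 11  9 13  9 13 16 17 11 21 14 17 15 17 17 17 15 12 16 21 14 17 15 10 10  8 13 19  4  2
  1  0  0  0  1 10  4  3]
1 -24 [ 1 14 24 16 23 17 26 22 21 25 19 24 22 26 25 35 38 39 33 33 35 26 33 52 15]
kn x,dz [353.95199778   9.63524144] y range [-18.29469688  18.36158238] 318
pad [-3.26746169  3.13248466 49.369268  ] 92
```

Emit:
jog_arm:
  plan:
    - [0,0,0,0,0,-0.92,-0.15]
    - [0,0,0,0,0,-0.92,-0.15]
    - [0,0,0,0,0,-0.92,-0.15]
    - [0,0,0,0,0,-0.92,-0.15]
    - [0,0,0,0,0,-0.92,-0.15]
  force: 20

```text
clock: 2.22
ee_pos: [263.4, -621.5, 196.6]
ee_rot: [3.142, 0.0, 0.958]
contact_force: [0.5, 0.1, 0.8]
width: 0.702
gripper_force: 0.0
```

Emit:
jog_arm:
  plan:
    - [0,0,0,0,0,-0.92,-0.15]
    - [0,0,0,0,0,-0.92,-0.15]
    - [0,0,0,0,0,-0.92,-0.15]
    - [0,0,0,0,0,-0.92,-0.15]
    - [0,0,0,0,0,-0.92,-0.15]

```text
clock: 2.63
ee_pos: [263.3, -621.6, 196.6]
ee_rot: [3.142, 0.0, 1.51]
contact_force: [-0.3, -0.3, -0.1]
width: 0.58
gripper_force: 0.0
```

Emit:
jog_arm:
  plan:
    - [0.7,0.45,0,0,0,0,-0.15]
    - [0.7,0.45,0,0,0,0,-0.15]
    - [0.7,0.45,0,0,0,0,-0.15]
    - [0.7,0.45,0,0,0,0,-0.15]
    - [0.7,0.45,0,0,0,0,-0.15]

```text
clock: 3.05
ee_pos: [325.7, -537.2, 196.6]
ee_rot: [3.141, 0.0, 1.504]
contact_force: [1.3, 1.2, 0.4]
width: 0.573
gripper_force: 0.0
```

Emit:
jog_arm:
  plan:
    - [0.7,0.45,0,0,0,0,-0.15]
    - [0.7,0.45,0,0,0,0,-0.15]
    - [0.7,0.45,0,0,0,0,-0.15]
    - [0.7,0.45,0,0,0,0,-0.15]
    - [0,0,0,0,0,0,-0.15]

```text
clock: 3.47
ee_pos: [378.7, -466.5, 197.0]
ee_rot: [3.139, -0.002, 1.512]
contact_force: [0.8, 0.8, -0.5]
width: 0.572
gripper_force: 0.0
```

Emit:
jog_arm:
  plan:
    - [0.84,0.48,0,0,0,0,-0.15]
    - [0.84,0.48,0,0,0,0,-0.15]
    - [0.84,0.48,0,0,0,0,-0.15]
    - [0.84,0.48,0.2,0,0,0,-0.15]
    - [0.84,0.48,0.2,0,0,0,-0.15]

```text
clock: 3.88
ee_pos: [442.0, -370.3, 186.9]
ee_rot: [3.141, 0.001, 1.504]
contact_force: [0.4, 0.3, -0.5]
width: 0.574
gripper_force: 0.0
```

Emit:
jog_arm:
  plan:
    - [0.84,0.48,0.4,0,0,0,-0.15]
    - [0.84,0.48,0.4,0,0,0,-0.15]
    - [0.84,0.48,0.4,0,0,0,-0.15]
    - [0,0,0.6,0,0,0,-0.15]
    - [0,0,0,0,0,0,-0.15]

```text
clock: 4.3
ee_pos: [480.7, -308.0, 139.2]
ee_rot: [-3.138, -0.002, 1.508]
contact_force: [0.1, -0.5, 0.3]
width: 0.575
gripper_force: 0.0
```

Run:
```python
from h import *
s=arm.read_state(); print(s["ee_pos"],s["ee_rot"],s["contact_force"])
c=arm.camera("side"); save(c,"s1.png",(340,120,520,255),4); print(proj(c,[487,-304,80]))
```

```text
[ 480.7336563  -308.02818522  139.22401735] [-3.13765374e+00 -2.13433557e-03  1.50764844e+00] [ 0.14204063 -0.50495522  0.30328485]
[426. 182.]
```

View pics/s1.png

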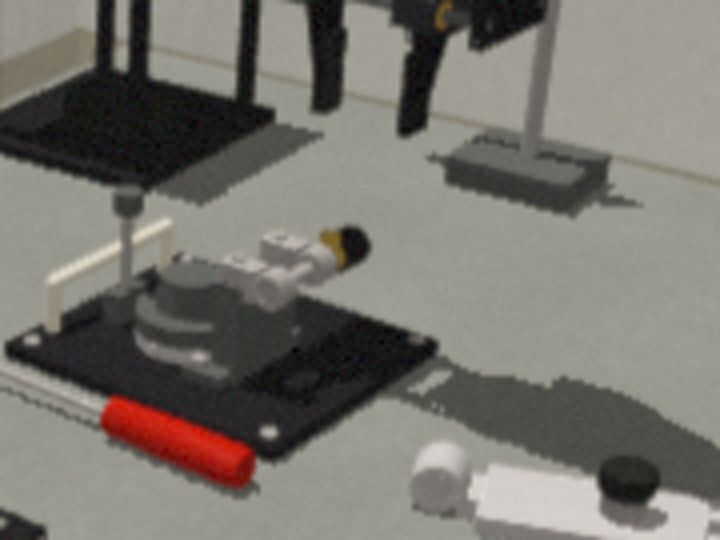

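The picture shows the open fingers above the black knob at crop (352,243), with both finger tips clear of it. I'll let the arm settle, then correct and descend.

Emit:
jog_arm:
  plan:
    - [0,0,0,0,0,0,-0.15]
    - [0,0,0,0,0,0,-0.15]

```text
clock: 4.52
ee_pos: [481.5, -311.5, 142.4]
ee_rot: [3.141, 0.001, 1.502]
contact_force: [0.7, -0.2, 0.6]
width: 0.57
gripper_force: 0.0
```

Emit:
jog_arm:
  plan:
    - [0.3,0.21,0.4,0,0,0,-0.15]
    - [0,0,0.6,0,0,0,-0.15]
    - [0,0,0.6,0,0,0,-0.15]
    - [0,0,0.4,0,0,0,-0.15]
    - [0,0,0.4,0,0,0,-0.15]

```text
clock: 4.93
ee_pos: [487.4, -302.6, 80.7]
ee_rot: [-3.142, -0.0, 1.504]
contact_force: [-0.8, -0.3, 1.4]
width: 0.577
gripper_force: 0.0
```

Emit:
jog_arm:
  plan:
    - [0,0,0.4,0,0,0,-0.15]
    - [0,0,0.4,0,0,0,-0.15]
    - [0,0,0,0,0,0,-0.15]
    - [0,0,0,0,0,0,-0.15]

```text
clock: 5.27
ee_pos: [487.2, -302.5, 61.1]
ee_rot: [-3.141, -0.0, 1.505]
contact_force: [-0.1, 0.9, 0.5]
width: 0.577
gripper_force: 0.0
```

Emit:
jog_arm:
  plan:
    - [0,0,0,0,0,0,0.3]
    - [0,0,0,0,0,0,0.3]
    - [0,0,0,0,0,0,0.3]
    - [0,0,0,0,0,0,0.4]
    - [0,0,0,0,0,0,0.4]
  force: 5

```text
clock: 5.68
ee_pos: [487.6, -302.7, 61.9]
ee_rot: [3.141, 0.0, 1.505]
contact_force: [-1.2, -0.5, -0.0]
width: 0.328
gripper_force: 0.0
```

Emit:
jog_arm:
  plan:
    - [0,0,0,0,0,0,0.5]
    - [0,0,0,0,0,0,0.5]
    - [0,0,0,0,0,0,0.5]
    - [0,0,0,0,0,0,0.5]
    - [0,0,0,0,0,0,0.5]
  force: 5

```text
clock: 6.1
ee_pos: [487.4, -302.6, 61.6]
ee_rot: [3.142, 0.0, 1.505]
contact_force: [0.2, -0.3, -0.6]
width: 0.252
gripper_force: 0.0
```

Run:
```python
from h import *
c=arm.camera("side"); a=cv2.resize(c["pixels"][140:230,370:460,::-1],(395,395),interpolation=cv2.INTER_CUBIC)
d=arm.camera("top"); b=cv2.resize(d["pixels"][215:305,415:505,::-1],(395,395),interpolation=cv2.INTER_CUBIC)
cv2.imwrite("pics/g1.png",np.hstack([a,b])); print(proj(c,[487.4,-302.6,80.6]),proj(d,[487.4,-302.6,80.6]))
```

```text
[425. 182.] [473. 265.]
```

View pics/g1.png

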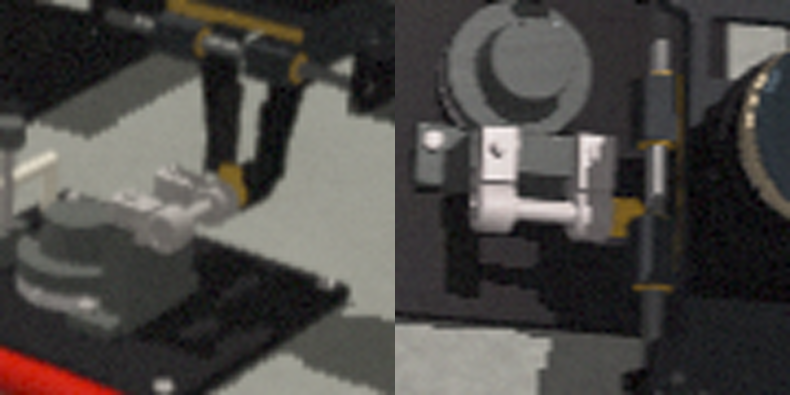

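The fingers straddle the knob just past the brass collar (left crop 235,185; right crop 655,200). I'll close with more force.

Emit:
jog_arm:
  plan:
    - [0,0,0,0,0,0,0.7]
    - [0,0,0,0,0,0,0.8]
    - [0,0,0,0,0,0,1]
    - [0,0,0,0,0,0,1]
    - [0,0,0,0,0,0,1]
  force: 30

```text
clock: 6.62
ee_pos: [487.7, -302.7, 62.4]
ee_rot: [3.142, 0.0, 1.505]
contact_force: [-5.2, 1.5, 12.6]
width: 0.173
gripper_force: 24.9
```

Emit:
jog_arm:
  plan:
    - [0,-0.04,-0.04,0,0,0,1]
    - [0,0,0,0,0,0,1]
    - [0,0,0,0,0,0,1]

```text
clock: 6.87
ee_pos: [487.9, -303.7, 66.3]
ee_rot: [3.139, 0.003, 1.505]
contact_force: [-4.0, 1.0, 19.4]
width: 0.024
gripper_force: 11.2
```

Emit:
jog_arm:
  plan:
    - [-0.16,0,0,0,0,0,1]
    - [-0.16,0,0,0,0,0,1]
    - [-0.16,0,0,0,0,0,1]
    - [0,0,0,0,0,0,1]

```text
clock: 7.2
ee_pos: [487.4, -316.2, 66.5]
ee_rot: [3.138, 0.003, 1.504]
contact_force: [-4.3, 0.9, 19.5]
width: 0.005
gripper_force: 9.9
```

The fingers slipped over the knob and shut. I'll raise, check the force zero, and measure the knob again.

Emit:
jog_arm:
  plan:
    - [0,0,-0.4,0,0,0,1]
    - [0,0,-0.6,0,0,0,1]
    - [0,0,-0.6,0,0,0,1]
    - [0,0,-0.6,0,0,0,1]
    - [0,0,-0.6,0,0,0,-0.1]

```text
clock: 7.62
ee_pos: [485.4, -314.4, 133.4]
ee_rot: [-3.141, -0.0, 1.505]
contact_force: [0.2, 0.1, -0.3]
width: 0.029
gripper_force: 0.0
```

Emit:
jog_arm:
  plan:
    - [0,0,0,0,0,0,-0.15]
    - [0,0,0,0,0,0,-0.15]
    - [0,0,0,0,0,0,-0.15]

```text
clock: 7.87
ee_pos: [485.0, -314.2, 131.7]
ee_rot: [-3.14, -0.0, 1.505]
contact_force: [0.3, -0.4, -1.6]
width: 0.225
gripper_force: 0.0
```

Run:
```python
from h import *
np.set_printoptions(linewidth=200,suppress=True)
c=arm.camera("side"); a=cv2.resize(c["pixels"][120:230,370:480,::-1],(395,395),interpolation=cv2.INTER_CUBIC)
d=arm.camera("top"); b=cv2.resize(d["pixels"][200:310,405:515,::-1],(395,395),interpolation=cv2.INTER_CUBIC)
cv2.imwrite("pics/g2.png",np.hstack([a,b]))
p=arm.read_state()["ee_pos"];print(p,proj(c,p),proj(d,p))
P=cloud(c).reshape(-1,3); q=inframe(P,[490.9,-249.5,0],-.067)
for y in range(-110,-28,4):
    s=(abs(q[:,1]-y)<2)&(abs(q[:,0])<20)&(q[:,2]>55)&(q[:,2]<105); w=q[s]
    print(y,s.sum(),[np.percentile(w[:,i],[5,95]).round().tolist() for i in (0,2)] if s.sum()>2 else "")
for n,cc in(("s",c),("t",d)): print(n,[(np.round(r["location"]),round(r["confidence"],2)) for r in arm.look_for(cc,"pin_knob")])
```

```text
[ 484.82431716 -314.1091293   131.36587237] [430. 161.] [488. 263.]
-110 0 
-106 0 
-102 0 
-98 0 
-94 0 
-90 0 
-86 0 
-82 0 
-78 0 
-74 0 
-70 0 
-66 7 [[-12.0, 1.0], [77.0, 91.0]]
-62 8 [[-11.0, 8.0], [73.0, 92.0]]
-58 14 [[-13.0, 1.0], [76.0, 91.0]]
-54 6 [[-12.0, -0.0], [80.0, 91.0]]
-50 11 [[-12.0, -1.0], [69.0, 91.0]]
-46 20 [[-12.0, -2.0], [71.0, 88.0]]
-42 5 [[-10.0, -6.0], [74.0, 90.0]]
-38 14 [[-9.0, 3.0], [74.0, 97.0]]
-34 11 [[-8.0, 2.0], [82.0, 96.0]]
-30 12 [[-11.0, 3.0], [77.0, 95.0]]
s [(array([ 483., -297.,   87.]), 0.46)]
t [(array([ 484., -297.,   86.]), 0.56)]
```

View pics/g2.png

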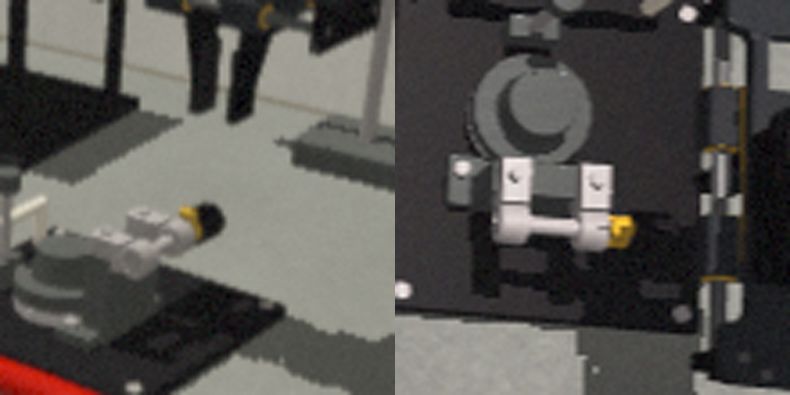

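Run:
```python
from h import *
np.set_printoptions(linewidth=200,suppress=True)
print("pinch_z",arm.pinch_z); s=arm.read_state(); print(s["ee_pos"],s["width"])
for n in("side","top"):
    c=avg(n,3);P=cloud(c).reshape(-1,3); q=P-s["ee_pos"]; q=q[(abs(q[:,0])<60)&(abs(q[:,1])<25)&(q[:,2]>-22)&(q[:,2]<60)]
    print(n,len(q))
    for z in range(-20,60,4):
        w=q[abs(q[:,2]-z)<2]
        if len(w)>3: print(z,len(w),"x",np.percentile(w[:,0],[2,25,50,75,98]).round(),"y",np.percentile(w[:,1],[2,50,98]).round())
```

```text
pinch_z 18.700000000000003
[ 485.06270122 -314.18936178  131.55131905] 0.40770833162935255
side 214
24 6 x [-26. -11.  21.  22.  26.] y [-13.   6.  12.]
28 20 x [-28. -26.   2.  22.  29.] y [-9.  8. 14.]
32 29 x [-29. -26. -19.  20.  29.] y [-7.  8. 15.]
36 23 x [-28. -26.  20.  22.  30.] y [-7.  8. 14.]
40 26 x [-29. -27. -19.  21.  31.] y [-7.  7. 14.]
44 21 x [-29. -27. -18.  21.  27.] y [-7.  4. 14.]
48 25 x [-29. -26.  19.  23.  31.] y [-7. 10. 16.]
52 26 x [-30. -28.  -1.  22.  30.] y [-8.  6. 15.]
56 25 x [-30. -28.  20.  23.  33.] y [-7.  9. 14.]
top 40
32 8 x [24. 26. 27. 28. 32.] y [-7.  8.  9.]
36 4 x [25. 28. 29. 30. 31.] y [ 5.  9. 10.]
40 8 x [25. 25. 27. 30. 33.] y [-8.  9. 10.]
44 5 x [25. 29. 31. 32. 35.] y [ 8.  9. 10.]
48 7 x [24. 25. 27. 31. 33.] y [-4.  9. 10.]
```

Depth shows the visible fingertips about 25 mm above the reported TCP, which matches the slip: the shut tips sat on the knob top (93) at a reported 66. So I'll take true tip z as reported +25 and grip at a reported z of about 36.

Emit:
jog_arm:
  plan:
    - [0.4,0.06,0.3,0,0,0,-0.15]
    - [0,0,0.6,0,0,0,-0.15]
    - [0,0,0.6,0,0,0,-0.15]
    - [0,0,0.6,0,0,0,-0.15]
    - [0,0,0.5,0,0,0,-0.15]

```text
clock: 8.78
ee_pos: [487.5, -303.4, 66.1]
ee_rot: [-3.141, -0.001, 1.506]
contact_force: [0.3, -0.2, -1.1]
width: 0.575
gripper_force: 0.0
```

Emit:
jog_arm:
  plan:
    - [0,0,0.4,0,0,0,-0.15]
    - [0,0,0.4,0,0,0,-0.15]
    - [0,0,0.4,0,0,0,-0.15]
    - [0,0,0,0,0,0,-0.15]
    - [0,0,0,0,0,0,-0.15]

```text
clock: 9.2
ee_pos: [487.7, -304.5, 37.1]
ee_rot: [-3.141, -0.0, 1.505]
contact_force: [0.3, -0.1, 0.3]
width: 0.57
gripper_force: 0.0
```

Emit:
jog_arm:
  plan:
    - [0,0,0,0,0,0,0.3]
    - [0,0,0,0,0,0,0.3]
    - [0,0,0,0,0,0,0.3]
    - [0,0,0,0,0,0,0.5]
    - [0,0,0,0,0,0,0.5]
  force: 5

```text
clock: 9.62
ee_pos: [487.6, -304.8, 37.9]
ee_rot: [-3.141, 0.0, 1.505]
contact_force: [-3.6, -0.0, 2.2]
width: 0.301
gripper_force: 2.1
```

Emit:
jog_arm:
  plan:
    - [0,0,0,0,0,0,0.5]
    - [0,0,0,0,0,0,0.5]
    - [0,0,0,0,0,0,0.5]

```text
clock: 9.87
ee_pos: [487.4, -304.8, 37.8]
ee_rot: [-3.141, 0.0, 1.505]
contact_force: [-2.4, 0.4, 3.3]
width: 0.296
gripper_force: 5.0
```

Emit:
jog_arm:
  plan:
    - [0,0,0,0,0,0,0.6]
    - [0,0,0,0,0,0,0.6]
    - [0,0,0,0,0,0,0.6]
    - [0,0,0,0,0,0,0.6]
  force: 35

```text
clock: 10.2
ee_pos: [487.5, -304.8, 37.8]
ee_rot: [-3.141, 0.0, 1.505]
contact_force: [-3.4, -0.3, 4.9]
width: 0.284
gripper_force: 35.0
```

Emit:
jog_arm:
  plan:
    - [-0.2,0,0,0,0,0,0.6]
    - [-0.2,0,0,0,0,0,0.6]
    - [-0.2,0,0,0,0,0,0.6]
    - [-0.2,0,0,0,0,0,0.6]

```text
clock: 10.53
ee_pos: [486.2, -323.4, 37.7]
ee_rot: [-3.14, -0.002, 1.506]
contact_force: [-3.7, 2.4, 6.5]
width: 0.287
gripper_force: 35.0
```

Pulling against the 2 N spring.

Emit:
jog_arm:
  plan:
    - [-0.16,0,0,0,0,0,0.6]
    - [-0.16,0,0,0,0,0,0.6]
    - [-0.16,0,0,0,0,0,0.6]
    - [-0.16,0,0,0,0,0,0.6]
    - [0,0,0,0,0,0,0.6]

```text
clock: 10.95
ee_pos: [485.5, -334.3, 37.5]
ee_rot: [-3.139, -0.008, 1.507]
contact_force: [-4.5, 10.8, 10.6]
width: 0.284
gripper_force: 35.0
```

Emit:
jog_arm:
  plan:
    - [-0.06,0,0,0,0,0,0.6]
    - [0,0,0,0,0,0,0.6]
    - [0,0,0,0,0,0,0.6]

```text
clock: 11.2
ee_pos: [485.5, -335.0, 37.5]
ee_rot: [-3.138, -0.008, 1.508]
contact_force: [-3.2, 12.3, 9.8]
width: 0.293
gripper_force: 35.0
```

Emit:
jog_arm:
  plan:
    - [-0.08,0,0,0,0,0,0.6]
    - [-0.08,0,0,0,0,0,0.6]
    - [-0.08,0,0,0,0,0,0.6]
    - [0,0,0,0,0,0,0.6]
  force: 45

```text
clock: 11.53
ee_pos: [485.0, -342.7, 37.6]
ee_rot: [-3.139, -0.007, 1.507]
contact_force: [-4.4, 10.1, 8.7]
width: 0.283
gripper_force: 45.0
```

Emit:
jog_arm:
  plan:
    - [-0.06,0,0,0,0,0,0.6]
    - [0,0,0,0,0,0,0.6]
    - [0,0,0,0,0,0,0.6]

```text
clock: 11.78
ee_pos: [485.0, -342.7, 37.6]
ee_rot: [-3.138, -0.008, 1.508]
contact_force: [-4.2, 12.4, 10.1]
width: 0.287
gripper_force: 45.0
```

The travel is 38 mm and it isn't moving under extra force, so the pin is at its stop. I'll relax, open and lift.

Emit:
jog_arm:
  plan:
    - [0.2,0,0,0,0,0,0.6]
    - [0,0,0,0,0,0,0.6]
    - [0,0,0,0,0,0,-0.3]
    - [0,0,0,0,0,0,-0.3]
    - [0,0,0,0,0,0,-0.3]

```text
clock: 12.2
ee_pos: [485.7, -344.7, 37.4]
ee_rot: [3.14, 0.0, 1.505]
contact_force: [0.9, -0.3, 0.6]
width: 0.428
gripper_force: 0.0
```

Emit:
jog_arm:
  plan:
    - [0,0,0,0,0,0,-0.3]
    - [0,0,0,0,0,0,-0.3]
    - [0,0,-0.4,0,0,0,-0.3]
    - [0,0,-0.6,0,0,0,-0.3]
    - [0,0,-0.7,0,0,0,-0.3]

```text
clock: 12.62
ee_pos: [484.7, -344.3, 80.3]
ee_rot: [-3.14, -0.001, 1.505]
contact_force: [0.1, 0.4, -0.1]
width: 0.645
gripper_force: 0.0
```

Emit:
jog_arm:
  plan:
    - [0,0,-0.8,0,0,0,-0.5]
    - [0,0,-1,0,0,0,-0.5]
    - [0,0,-1,0,0,0,-0.5]
    - [0,0,-1,0,0,0,-0.5]
    - [0,0,0,0,0,0,-0.5]

```text
clock: 13.03
ee_pos: [488.5, -346.1, 181.4]
ee_rot: [3.132, 0.005, 1.505]
contact_force: [0.6, -0.7, -0.5]
width: 0.749
gripper_force: 0.0
```

Run:
```python
from h import *
print(arm.read_state()["ee_pos"],arm.read_state()["contact_force"])
c=avg("side",4);P=cloud(c).reshape(-1,3); q=inframe(P,[491.1,-249.6,0],-.066)
for y in range(-110,40,4):
    s=(abs(q[:,1]-y)<2)&(abs(q[:,0])<16)&(q[:,2]>65)&(q[:,2]<105); print((y,s.sum(),np.percentile(q[s,2],95).round() if s.sum() else 0),end=" ")
P=cloud(avg("top",4)).reshape(-1,3); o=[546.6,246.9,0]; q=inframe(P,o,.38)
k=(abs(q[:,1])<18)&(q[:,2]>35)&(q[:,2]<48)&(q[:,0]>55)&(q[:,0]<85); w=q[k]
f=lambda p:np.hypot(w[:,0]-p[0],w[:,2]-32-p[1])-12
r=least_squares(f,[70,1],loss="soft_l1"); print("\nkn",r.x,np.percentile(w[:,0],[2,98]),np.percentile(w[:,1],[2,98]),k.sum())
p=(abs(q[:,1])<18)&(q[:,2]>46)&(abs(q[:,0])<25); print("pad",q[p].mean(0), "x range",np.percentile(q[p,0],[3,97]),np.percentile(q[p,1],[3,97]))
m=(abs(q[:,0])<40)&(abs(q[:,1])<30)&(q[:,2]>26)&(q[:,2]<36);print("plate y",np.percentile(q[m,1],[1,99]),np.percentile(q[m,2],50))
```

```text
[ 488.49118793 -346.09606617  181.40085614] [ 0.58157932 -0.65263753 -0.48037868]
(-110, np.int64(0), 0) (-106, np.int64(0), 0) (-102, np.int64(9), np.float64(91.0)) (-98, np.int64(9), np.float64(92.0)) (-94, np.int64(11), np.float64(91.0)) (-90, np.int64(10), np.float64(92.0)) (-86, np.int64(21), np.float64(90.0)) (-82, np.int64(35), np.float64(91.0)) (-78, np.int64(5), np.float64(85.0)) (-74, np.int64(3), np.float64(84.0)) (-70, np.int64(6), np.float64(84.0)) (-66, np.int64(4), np.float64(84.0)) (-62, np.int64(4), np.float64(83.0)) (-58, np.int64(3), np.float64(84.0)) (-54, np.int64(4), np.float64(83.0)) (-50, np.int64(3), np.float64(82.0)) (-46, np.int64(0), 0) (-42, np.int64(7), np.float64(95.0)) (-38, np.int64(6), np.float64(96.0)) (-34, np.int64(12), np.float64(96.0)) (-30, np.int64(16), np.float64(96.0)) (-26, np.int64(8), np.float64(90.0)) (-22, np.int64(15), np.float64(90.0)) (-18, np.int64(39), np.float64(90.0)) (-14, np.int64(42), np.float64(89.0)) (-10, np.int64(0), 0) (-6, np.int64(0), 0) (-2, np.int64(0), 0) (2, np.int64(0), 0) (6, np.int64(0), 0) (10, np.int64(0), 0) (14, np.int64(8), np.float64(90.0)) (18, np.int64(19), np.float64(91.0)) (22, np.int64(17), np.float64(91.0)) (26, np.int64(35), np.float64(90.0)) (30, np.int64(46), np.float64(89.0)) (34, np.int64(0), 0) (38, np.int64(0), 0) 
kn [70.7622428  0.4352888] [59.53012188 80.31359828] [-11.0447795   10.03989699] 110
pad [-6.07473458 -0.37216579 51.6002868 ] x range [-16.29663519   4.30363626] [-10.66447806   9.868744  ]
plate y [-22.81086815  22.41487485] 30.848732223229955
```

The pin is out, with the knob at fixture y ≈ -93 and the gap clear. Next I'll travel to the leaf, turning the tool to yaw 0.38.

Emit:
jog_arm:
  plan:
    - [0,0,0,0,0,0.94,-1]
    - [0,0,0,0,0,0.94,-1]
    - [0,0,0,0,0,0.94,-1]
    - [0,0,0,0,0,0.94,-1]
    - [0,0,0,0,0,0.94,-1]

```text
clock: 13.85
ee_pos: [484.9, -344.3, 174.3]
ee_rot: [-3.14, -0.0, 0.935]
contact_force: [0.7, 0.1, -0.4]
width: 0.98
gripper_force: 0.0
```

Emit:
jog_arm:
  plan:
    - [0,0,0,0,0,0.94,-1]
    - [0,0,0,0,0,0.94,-1]
    - [0,0,0,0,0,0.94,-1]
    - [0,0,0,0,0,0.94,-1]
    - [0,0,0,0,0,0.94,-1]

```text
clock: 14.27
ee_pos: [484.9, -344.2, 174.3]
ee_rot: [-3.14, 0.001, 0.371]
contact_force: [-0.0, 0.1, 0.7]
width: 0.997
gripper_force: 0.0
```

Emit:
jog_arm:
  plan:
    - [0.44,-0.85,0,0,0,0,-1]
    - [0.44,-0.85,0,0,0,0,-1]
    - [0.44,-0.85,0,0,0,0,-1]
    - [0.44,-0.85,0,0,0,0,-1]
    - [0.44,-0.85,0,0,0,0,-1]

```text
clock: 14.68
ee_pos: [496.9, -224.2, 174.4]
ee_rot: [-3.141, 0.001, 0.377]
contact_force: [0.6, 0.4, -0.5]
width: 1.003
gripper_force: 0.0
```

Emit:
jog_arm:
  plan:
    - [0.44,-0.85,0,0,0,0,-1]
    - [0.44,-0.85,0,0,0,0,-1]
    - [0.44,-0.85,0,0,0,0,-1]
    - [0.44,-0.85,0,0,0,0,-1]
    - [0.44,-0.85,0,0,0,0,-1]

```text
clock: 15.1
ee_pos: [508.9, -105.2, 174.5]
ee_rot: [-3.141, 0.001, 0.377]
contact_force: [-0.1, 0.4, 0.7]
width: 1.001
gripper_force: 0.0
```

Emit:
jog_arm:
  plan:
    - [0.44,-0.85,0,0,0,0,-1]
    - [0.44,-0.85,0,0,0,0,-1]
    - [0.44,-0.85,0,0,0,0,-1]
    - [0.44,-0.85,0,0,0,0,-1]
    - [0.44,-0.85,0,0,0,0,-1]

```text
clock: 15.52
ee_pos: [521.0, 13.8, 174.5]
ee_rot: [-3.141, 0.001, 0.377]
contact_force: [0.6, -1.4, -0.1]
width: 0.997
gripper_force: 0.0
```

Emit:
jog_arm:
  plan:
    - [0.44,-0.85,0,0,0,0,-1]
    - [0.44,-0.85,0,0,0,0,-1]
    - [0.44,-0.85,0,0,0,0,-1]
    - [0.44,-0.85,0,0,0,0,-1]
    - [0.44,-0.85,0,0,0,0,-1]

```text
clock: 15.93
ee_pos: [533.0, 132.7, 174.4]
ee_rot: [-3.141, 0.001, 0.377]
contact_force: [-0.4, -0.9, 0.3]
width: 0.997
gripper_force: 0.0
```

Emit:
jog_arm:
  plan:
    - [0.44,-0.85,0,0,0,0,-1]
    - [0.44,-0.85,0,0,0,0,-1]
    - [0.44,-0.85,0,0,0,0,-1]
    - [0.3,-0.5,0,0,0,0,-1]
    - [0,0,0,0,0,0,-1]

```text
clock: 16.35
ee_pos: [542.3, 221.5, 174.6]
ee_rot: [-3.139, -0.0, 0.382]
contact_force: [-0.3, 0.3, -0.3]
width: 1.004
gripper_force: 0.0
```

Emit:
jog_arm:
  plan:
    - [0,0,0,0,0,0,-1]
    - [0,0,0,0,0,0,-1]

```text
clock: 16.52
ee_pos: [543.0, 215.5, 174.6]
ee_rot: [3.14, 0.001, 0.375]
contact_force: [0.0, -0.4, -0.3]
width: 1.003
gripper_force: 0.0
```

Emit:
jog_arm:
  plan:
    - [0.3,-0.55,0.6,0,0,0,-1]
    - [0.3,-0.55,0.8,0,0,0,-1]
    - [0,0,0.9,0,0,0,-1]
    - [0,0,0.9,0,0,0,-1]
    - [0,0,0.8,0,0,0,-1]

```text
clock: 16.93
ee_pos: [546.9, 246.2, 73.7]
ee_rot: [3.14, 0.001, 0.374]
contact_force: [0.1, -0.7, -0.2]
width: 1.001
gripper_force: 0.0
```

Emit:
jog_arm:
  plan:
    - [0,0,0.7,0,0,0,-1]
    - [0,0,0.6,0,0,0,-1]
    - [0,0,0,0,0,0,-1]
    - [0,0,0,0,0,0,-1]

```text
clock: 17.27
ee_pos: [546.7, 246.5, 42.1]
ee_rot: [3.141, 0.002, 0.375]
contact_force: [0.4, -0.0, -0.0]
width: 0.999
gripper_force: 0.0
```

Run:
```python
from h import *
np.set_printoptions(linewidth=200,suppress=True)
s=arm.read_state(); print(s["ee_pos"],s["ee_rot"],s["width"])
c=avg("side",3);P=cloud(c).reshape(-1,3); q=inframe(P,s["ee_pos"],s["ee_rot"][2]); q=q[(abs(q[:,1])<70)&(abs(q[:,0])<25)&(q[:,2]>8)&(q[:,2]<80)]
for z in range(10,60,3):
    w=q[(abs(q[:,2]-z)<1.5)&(abs(q[:,1])>30)]
    if len(w)>3: print(z,len(w),"y",np.percentile(w[:,1],[2,25,50,75,98]).round(),"x",np.percentile(w[:,0],[2,50,98]).round())
save(c["raw"],"l1.png",(190,220,310,340),4.9)
```

```text
[546.73885536 246.45651248  42.06143381] [3.14050515 0.00184846 0.37464388] 0.9986236334144777
25 9 y [-50. -44. -43.  52.  53.] x [-8. -4.  9.]
28 30 y [-48. -42.  52.  53.  54.] x [-10.   1.  12.]
31 32 y [-45. -42.  51.  53.  55.] x [-9. -0.  9.]
34 32 y [-49. -43. -41.  53.  55.] x [-10.  -2.  12.]
37 40 y [-48. -42.  52.  53.  55.] x [-10.   2.  12.]
40 31 y [-46. -43.  46.  54.  55.] x [-9. -0. 12.]
43 37 y [-47. -42.  44.  53.  54.] x [-9. -1. 11.]
46 35 y [-49. -43. -42.  54.  55.] x [-9.  1. 13.]
49 35 y [-47. -43. -42.  53.  55.] x [-10.  -2.  11.]
52 30 y [-48. -43.  52.  55.  56.] x [-9. -2. 10.]
55 32 y [-49. -43.  50.  56.  56.] x [-10.  -2.  13.]
58 33 y [-48. -43.  47.  56.  57.] x [-10.  -2.  10.]
```

View pics/l1.png

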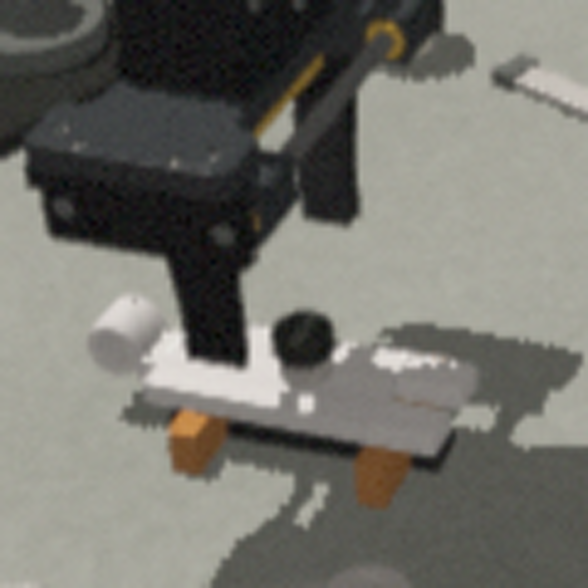

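The fingers straddle the plate, tips about 67 mm up, knuckle at crop (125,335). I'll descend and grip.

Emit:
jog_arm:
  plan:
    - [0,0,0.6,0,0,0,-1]
    - [0,0,0.6,0,0,0,-1]
    - [0,0,0.5,0,0,0,-1]
    - [0,0,0.3,0,0,0,-1]
    - [0,0,0.2,0,0,0,-1]

```text
clock: 17.83
ee_pos: [546.7, 248.3, -13.0]
ee_rot: [3.141, 0.0, 0.377]
contact_force: [-1.0, 0.3, 0.2]
width: 1.0
gripper_force: 0.0
```

Emit:
jog_arm:
  plan:
    - [0,0,0.12,0,0,0,-1]
    - [0,0,0,0,0,0,-1]
    - [0,0,0,0,0,0,-1]

```text
clock: 18.08
ee_pos: [547.1, 248.7, -15.1]
ee_rot: [-3.142, -0.001, 0.377]
contact_force: [-0.3, 0.7, -0.6]
width: 1.002
gripper_force: 0.0
```

Emit:
jog_arm:
  plan:
    - [0,0,0,0,0,0,-0.4]
    - [0,0,0,0,0,0,-0.3]
    - [0,0,0,0,0,0,-0.2]
    - [0,0,0,0,0,0,-0.1]
    - [0,0,0,0,0,0,0]
  force: 5

```text
clock: 18.5
ee_pos: [546.9, 248.5, -15.3]
ee_rot: [3.141, -0.0, 0.377]
contact_force: [-0.5, 0.6, 0.2]
width: 0.71
gripper_force: 0.0
```

Emit:
jog_arm:
  plan:
    - [0,0,0,0,0,0,0]
    - [0,0,0,0,0,0,0.1]
    - [0,0,0,0,0,0,0.1]

```text
clock: 18.75
ee_pos: [546.9, 248.1, -15.4]
ee_rot: [3.141, 0.0, 0.377]
contact_force: [0.3, -0.6, 0.6]
width: 0.532
gripper_force: 5.0
```

Emit:
jog_arm:
  plan:
    - [0,0,0,0,0,0,-0.2]
    - [0,0,0.1,0,0,0,-0.2]
    - [0,0,0,0,0,0,0]
    - [0,0,0,0,0,0,0]
    - [0,0,0,0,0,0,0.1]

```text
clock: 19.17
ee_pos: [546.6, 248.4, -18.2]
ee_rot: [3.141, 0.001, 0.377]
contact_force: [0.2, 0.5, -1.3]
width: 0.525
gripper_force: 5.0
```

Emit:
jog_arm:
  plan:
    - [0,0,0,0,0,0,0.3]
    - [0,0,0,0,0,0,0.3]
    - [0,0,0,0,0,0,0.3]
    - [0,0,0,0,0,0,0.3]
    - [0,0,0,0,0,0,0.3]
  force: 40

```text
clock: 19.58
ee_pos: [546.6, 248.4, -18.1]
ee_rot: [3.142, 0.0, 0.377]
contact_force: [1.0, 0.3, -3.0]
width: 0.522
gripper_force: 40.0
```

Emit:
jog_arm:
  plan:
    - [0,0,-0.2,0,0,0,0.3]
    - [0,0,-0.3,0,0,0,0.3]
    - [0,0,-0.5,0,0,0,0.3]
    - [0,0,-0.6,0,0,0,0.3]
    - [0,0,-0.6,0,0,0,0.3]

```text
clock: 20.0
ee_pos: [546.9, 248.7, 38.7]
ee_rot: [-3.142, -0.001, 0.377]
contact_force: [0.5, -0.2, -2.5]
width: 0.524
gripper_force: 40.0
```

The leaf is held (46 mm wide, about 2.5 N) and lifted. I'll carry it over, aligning yaw to -0.066.

Emit:
jog_arm:
  plan:
    - [0,0,-0.6,0,0,0.92,0.3]
    - [0,0,-0.8,0,0,0.92,0.3]
    - [0,0,-0.9,0,0,0.92,0.3]
    - [0,0,-0.8,0,0,0.92,0.3]
    - [0,0,0,0,0,0,0.3]

```text
clock: 20.42
ee_pos: [549.8, 250.5, 120.5]
ee_rot: [-3.137, -0.009, -0.067]
contact_force: [0.8, 0.9, -0.5]
width: 0.522
gripper_force: 40.0
```

Emit:
jog_arm:
  plan:
    - [-0.1,0.5,0,0,0,0,0.3]
    - [-0.1,0.8,0,0,0,0,0.3]
    - [-0.1,0.83,0,0,0,0,0.3]
    - [-0.1,0.83,0,0,0,0,0.3]
    - [-0.1,0.83,0,0,0,0,0.3]

```text
clock: 20.83
ee_pos: [526.4, 152.5, 113.3]
ee_rot: [3.14, 0.003, -0.063]
contact_force: [-0.1, 0.2, -2.0]
width: 0.524
gripper_force: 40.0
```

Emit:
jog_arm:
  plan:
    - [-0.1,0.83,0,0,0,0,0.3]
    - [-0.1,0.83,0,0,0,0,0.3]
    - [-0.1,0.83,0,0,0,0,0.3]
    - [-0.1,0.83,0,0,0,0,0.3]
    - [-0.1,0.83,0,0,0,0,0.3]

```text
clock: 21.25
ee_pos: [507.0, 50.0, 113.5]
ee_rot: [3.141, 0.003, -0.063]
contact_force: [1.3, 0.0, -1.5]
width: 0.524
gripper_force: 40.0
```

Emit:
jog_arm:
  plan:
    - [-0.1,0.83,0,0,0,0,0.3]
    - [-0.1,0.83,0,0,0,0,0.3]
    - [-0.1,0.83,0,0,0,0,0.3]
    - [-0.1,0.83,0,0,0,0,0.3]
    - [-0.1,0.83,0,0,0,0,0.3]

```text
clock: 21.67
ee_pos: [487.6, -52.3, 113.5]
ee_rot: [3.141, 0.003, -0.063]
contact_force: [0.2, 1.0, -2.1]
width: 0.522
gripper_force: 40.0
```

Emit:
jog_arm:
  plan:
    - [-0.1,0.83,0,0,0,0,0.3]
    - [-0.1,0.83,0,0,0,0,0.3]
    - [-0.1,0.83,0,0,0,0,0.3]
    - [-0.1,0.83,0,0,0,0,0.3]
    - [-0.1,0.5,0,0,0,0,0.3]

```text
clock: 22.08
ee_pos: [468.6, -148.1, 113.5]
ee_rot: [3.141, 0.003, -0.066]
contact_force: [-0.7, -1.3, -2.0]
width: 0.522
gripper_force: 40.0
```

Emit:
jog_arm:
  plan:
    - [0,0,0,0,0,0,0.3]
    - [0,0,0,0,0,0,0.3]
    - [0,0,0,0,0,0,0.3]

```text
clock: 22.33
ee_pos: [470.5, -144.2, 114.1]
ee_rot: [-3.141, 0.001, -0.063]
contact_force: [0.0, 0.3, -1.0]
width: 0.524
gripper_force: 40.0
```

Emit:
jog_arm:
  plan:
    - [-0.5,0.6,0,0,0,0,0.3]
    - [-0.6,0.71,0,0,0,0,0.3]
    - [-0.6,0.71,0,0,0,0,0.3]
    - [-0.6,0.71,0,0,0,0,0.3]
    - [-0.6,0.71,0,0,0,0,0.3]

```text
clock: 22.75
ee_pos: [392.8, -225.4, 114.4]
ee_rot: [-3.141, 0.0, -0.061]
contact_force: [-0.1, -0.8, -2.0]
width: 0.524
gripper_force: 40.0
```

Emit:
jog_arm:
  plan:
    - [-0.6,0.71,0.2,0,0,0,0.3]
    - [0,0,0.6,0,0,0,0.3]
    - [0,0,0.6,0,0,0,0.3]
    - [0,0,0.6,0,0,0,0.3]
    - [0,0,0.6,0,0,0,0.3]

```text
clock: 23.17
ee_pos: [377.6, -241.9, 49.0]
ee_rot: [-3.141, -0.001, -0.062]
contact_force: [-0.3, -0.1, -2.0]
width: 0.526
gripper_force: 40.0
```

Emit:
jog_arm:
  plan:
    - [0,0,0.4,0,0,0,0.3]
    - [0,0,0.2,0,0,0,0.3]
    - [0,0,0,0,0,0,0.3]
    - [0,0,0,0,0,0,0.3]
    - [0,0,0,0,0,0,0.3]

```text
clock: 23.58
ee_pos: [377.9, -243.2, 35.2]
ee_rot: [3.141, -0.001, -0.064]
contact_force: [0.7, -0.5, -2.1]
width: 0.524
gripper_force: 40.0
```

```bash
cat > m.py <<'E'
from h import *
np.set_printoptions(linewidth=200,suppress=True)
s=arm.read_state(); e=s["ee_pos"]; print(e.round(1),s["ee_rot"].round(4),s["contact_force"].round(1))
FO=np.array([491.1,-249.6,0]);Y=-.066
print("ee in fixture",inframe(e,FO,Y).round(1))
for n in("top","side"):
    c=avg(n,5); P=cloud(c).reshape(-1,3); px=c["pixels"].reshape(-1,3).astype(int)
    q=inframe(P,FO,Y)
    b=inframe(e,FO,Y)[:2]+[70,0]; v=q-np.array([b[0],b[1],e[2]+50.1])
    # knuckle of leaf
    k=(abs(v[:,0])<14)&(abs(v[:,1])<16)&(v[:,2]>0 if n=="top" else v[:,2]>-10)&(v[:,2]<16); w=v[k]
    f=lambda p:np.hypot(w[:,0]-p[0],w[:,2]-p[1])-12
    r=least_squares(f,[0,0],loss="soft_l1"); print(n,"leaf bore off from expected",r.x,"y rng",np.percentile(w[:,1],[3,97]),len(w),np.std(r.fun))
    # plate pitch/roll
    m=(v[:,0]<-20)&(v[:,0]>-135)&(abs(v[:,1])<21)&(abs(v[:,2]+2)<4); w=v[m]
    if len(w)>20:
        A=np.c_[w[:,:2],np.ones(len(w))]; print("  plate slope x,y; z at bore",np.linalg.lstsq(A,w[:,2],rcond=None)[0],len(w), "y rng",np.percentile(w[:,1],[1,99]))
    for a,bn in((14,30),(-30,-14)):
        k=(q[:,1]>a-4)&(q[:,1]<bn+4)&(abs(q[:,0]+4)<9)&(q[:,2]>80)&(q[:,2]<97); w=q[k&(q[:,0]<5)]
        if n=="top" or 1:
            f=lambda p:np.hypot(w[:,0]-p[0],w[:,2]-80-p[1])-12
            if len(w)>5:
                r=least_squares(f,[0,0],loss="soft_l1"); print("  fix kn",a,r.x,"y rng",np.percentile(w[:,1],[3,97]),len(w))
E
python3 m.py
```

```text
[ 377.9 -243.2   35.2] [ 3.141  -0.0015 -0.0643] [ 0.7 -0.5 -2.1]
ee in fixture [-113.4   -1.1   35.2]
top leaf bore off from expected [-0.02080201  0.66571171] y rng [-8.36092423 11.93221604] 143 0.9599427480856084
  plate slope x,y; z at bore [ 0.00187522  0.00056635 -1.04339271] 285 y rng [-20.2539588   20.79838583]
  fix kn 14 [0.4091321  0.51840387] y rng [14.22110134 28.38292916] 74
  fix kn -30 [0.72952481 0.53993362] y rng [-32.18385541 -15.48259593] 90
side leaf bore off from expected [-2.60681876  4.36704549] y rng [-0.01872014 13.76789608] 51 2.0674770717853383
  plate slope x,y; z at bore [ 0.0045227   0.00766599 -2.79002945] 259 y rng [-20.26316196  20.46555129]
  fix kn 14 [ 0.88011689 -1.61516872] y rng [13.94403229 29.96038445] 42
  fix kn -30 [ 1.21069869 -1.71945397] y rng [-31.17542273 -14.04209901] 44
```

Leaf level, bore x as expected. Relative to the knuckles it needs z -5.2, y -1.7 and x +43.8. I'll do z, y and about half of x first.

Emit:
jog_arm:
  plan:
    - [0,0.07,0.1,0,0,0,0.3]
    - [0,0,0.11,0,0,0,0.3]
    - [0.2,0,0,0,0,0,0.3]
    - [0.2,0,0,0,0,0,0.3]
    - [0.2,0,0,0,0,0,0.3]

```text
clock: 24.5
ee_pos: [392.7, -245.8, 29.2]
ee_rot: [3.142, -0.0, -0.065]
contact_force: [0.0, -0.3, -2.9]
width: 0.521
gripper_force: 40.0
```

Emit:
jog_arm:
  plan:
    - [0.2,0,0,0,0,0,0.3]
    - [0,0,0,0,0,0,0.3]
    - [0,0,0,0,0,0,0.3]
    - [0,0,0,0,0,0,0.3]

```text
clock: 24.83
ee_pos: [396.7, -246.0, 29.2]
ee_rot: [-3.142, 0.0, -0.065]
contact_force: [0.3, -0.4, -1.6]
width: 0.522
gripper_force: 40.0
```

```bash
python3 m.py
```

```text
[ 396.7 -246.    29.2] [-3.1415  0.0004 -0.0647] [ 0.3 -0.4 -1.6]
ee in fixture [-94.4  -2.6  29.2]
top leaf bore off from expected [0.03948822 0.64687717] y rng [-9.57254763 11.93870205] 144 0.9594825308924535
  plate slope x,y; z at bore [ 0.00496681 -0.00258259 -0.53167851] 305 y rng [-20.593045    19.98824653]
  fix kn 14 [0.75521033 0.78241808] y rng [14.15294527 28.64345116] 75
  fix kn -30 [0.64071237 0.40138112] y rng [-33.07647985 -15.38967455] 92
side leaf bore off from expected [-1.41230071  4.86583115] y rng [-0.16004513 12.72367473] 47 2.1547759594711304
  plate slope x,y; z at bore [ 0.00279149  0.00843073 -2.45399336] 242 y rng [-20.48417216  20.56965642]
  fix kn 14 [ 0.70213029 -1.75555499] y rng [14.97635064 29.59084311] 43
```

Emit:
jog_arm:
  plan:
    - [0.17,-0.02,-0.03,0,0,0,0.3]
    - [0.17,0,0,0,0,0,0.3]
    - [0.17,0,0,0,0,0,0.3]
    - [0.17,0,0,0,0,0,0.3]
    - [0.16,0,0,0,0,0,0.3]

```text
clock: 25.75
ee_pos: [418.7, -247.0, 30.1]
ee_rot: [3.142, -0.0, -0.065]
contact_force: [-0.2, -0.7, -1.5]
width: 0.52
gripper_force: 40.0
```

Emit:
jog_arm:
  plan:
    - [0.12,0,0,0,0,0,0.3]
    - [0,0,0,0,0,0,0.3]
    - [0,0,0,0,0,0,0.3]
    - [0,0,0,0,0,0,0.3]

```text
clock: 26.08
ee_pos: [420.6, -247.1, 29.9]
ee_rot: [-3.142, 0.001, -0.065]
contact_force: [0.2, 0.4, -1.1]
width: 0.521
gripper_force: 40.0
```

```bash
python3 m.py
python3 - <<'E'
from h import *
c=arm.camera("side"); a=cv2.resize(c["pixels"][150:240,370:460,::-1],(395,395),interpolation=cv2.INTER_CUBIC)
d=arm.camera("top"); b=cv2.resize(d["pixels"][215:305,410:500,::-1],(395,395),interpolation=cv2.INTER_CUBIC)
cv2.imwrite("pics/f1.png",np.hstack([a,b]))
E
```

```text
[ 420.6 -247.1   29.9] [-3.1415  0.0005 -0.0649] [ 0.2  0.4 -1.1]
ee in fixture [-70.5  -2.1  29.9]
top leaf bore off from expected [0.29074615 0.51962817] y rng [-14.90379825  12.3307183 ] 151 2.004612336534782
  plate slope x,y; z at bore [0.009204   0.00406294 0.11245093] 320 y rng [-20.82168097  20.67642039]
  fix kn 14 [0.68886492 0.66037386] y rng [11.17146407 28.67157324] 77
  fix kn -30 [0.90564189 0.54325256] y rng [-33.1059706  -10.97797328] 83
side leaf bore off from expected [ 0.95800476 -4.70207767] y rng [ 4.33794657 13.22082633] 13 1.303170777205227
  plate slope x,y; z at bore [ 0.00734579  0.00253237 -2.00733069] 243 y rng [-19.76595621  20.86752567]
  fix kn 14 [ 0.2983832  -2.78864793] y rng [14.83294004 30.14263416] 34
```

View pics/f1.png

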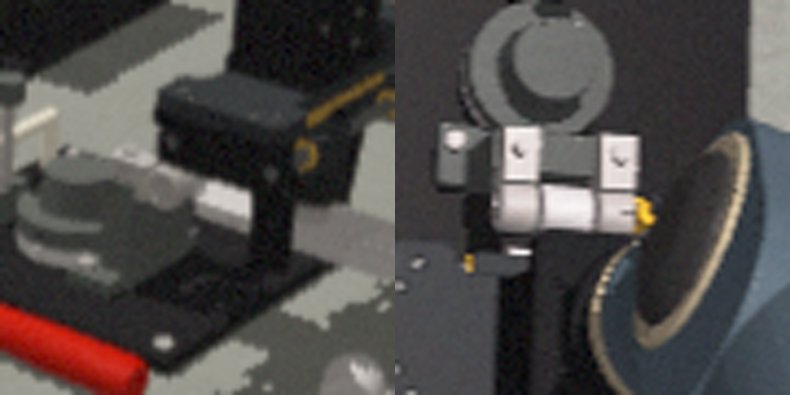

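The leaf knuckle sits between the two block knuckles (right crop 565,208) with no contact force. I'll make a finer relative check of the three cylinders.

```bash
cat > m2.py <<'E'
from h import *
s=arm.read_state(); e=s["ee_pos"]; FO=np.array([491.1,-249.6,0]);Y=-.066
print(inframe(e,FO,Y).round(2),s["ee_rot"].round(4),s["contact_force"].round(1))
c=avg("top",10);q=inframe(cloud(c).reshape(-1,3),FO,Y)
for n,a,b in(("left",15,28),("leaf",-9,8),("right",-29,-16)):
    for xm in(0,4):
        w=q[(q[:,1]>a)&(q[:,1]<b)&(q[:,0]>-11.5)&(q[:,0]<xm)&(q[:,2]>83)&(q[:,2]<97)]
        r=least_squares(lambda p:np.hypot(w[:,0]-p[0],w[:,2]-80-p[1])-12,[0,0],loss="soft_l1"); print(n,xm,r.x.round(2),len(w),np.std(r.fun).round(2))
w=q[(abs(q[:,0]-0)<8)&(q[:,2]>84)&(abs(q[:,1])<40)]
h,ed=np.histogram(w[:,1],np.arange(-34,34,1)); print(h)
p=q[(q[:,0]<-20)&(q[:,0]>-60)&(abs(q[:,1])<18)&(abs(q[:,2]-78)<5)]
print("plate",len(p),[(x,np.median(p[abs(p[:,0]-x)<3,2]).round(2)) for x in range(-57,-20,6) if (abs(p[:,0]-x)<3).any()])
E
python3 m2.py
```

```text
[-70.22  -2.21  30.05] [ 3.1415 -0.     -0.0648] [-0.6 -0.6 -1.6]
left 0 [0.57 0.8 ] 42 0.53
left 4 [0.33 0.57] 52 0.53
leaf 0 [0.44 0.96] 42 0.63
leaf 4 [0.11 0.77] 57 0.6
right 0 [1.09 0.88] 33 0.6
right 4 [0.7  0.62] 44 0.59
[5 7 6 1 7 2 5 3 5 4 4 2 7 1 7 2 6 2 8 1 0 0 6 2 5 3 7 1 7 1 5 3 7 1 5 3 7
 1 7 1 7 0 8 5 3 0 0 1 7 2 6 2 6 2 6 2 6 1 7 1 7 2 7 0 0 0 0]
plate 1 [(-21, np.float64(78.96))]
```

Emit:
jog_arm:
  plan:
    - [0.02,0,0,0,0,0,0.3]
    - [0,0,0,0,0,0,0.3]
    - [0,0,0,0,0,0,0.3]
    - [0,0,0,0,0,0,0.3]

```text
clock: 27.52
ee_pos: [421.4, -247.2, 30.0]
ee_rot: [3.142, -0.0, -0.065]
contact_force: [-0.3, 0.3, -2.0]
width: 0.524
gripper_force: 40.0
```

```bash
python3 m2.py
```

```text
[-69.69  -2.21  30.04] [ 3.1415e+00 -1.0000e-04 -6.4800e-02] [-0.3  0.3 -2. ]
left 0 [0.69 0.61] 43 0.51
left 4 [0.46 0.38] 54 0.53
leaf 0 [1.02 1.12] 41 0.62
leaf 4 [0.56 0.86] 57 0.63
right 0 [0.56 0.53] 33 0.48
right 4 [0.06 0.28] 46 0.51
[5 5 8 1 4 4 5 3 6 2 5 3 6 2 7 1 8 1 9 0 0 0 6 2 6 2 6 2 5 3 6 2 6 1 8 2 7
 0 7 2 6 2 7 5 3 0 0 1 7 2 6 2 6 2 6 2 6 2 5 2 6 2 7 0 0 0 0]
plate 1 [(-21, np.float64(79.22))]
```

Emit:
jog_arm:
  plan:
    - [0,0,0.012,0,0,0,0.3]
    - [0,0,0,0,0,0,0.3]
    - [0,0,0,0,0,0,0.3]
    - [0,0,0,0,0,0,0.3]

```text
clock: 28.35
ee_pos: [421.4, -247.2, 29.8]
ee_rot: [3.142, -0.0, -0.065]
contact_force: [0.4, -0.6, -0.8]
width: 0.523
gripper_force: 40.0
```

```bash
python3 m2.py
python3 - <<'E'
from h import *
P=cloud(avg("side",5)).reshape(-1,3);q=inframe(P,[491.1,-249.6,0],-.066)
for x in range(-130,-20,10):
    w=q[(abs(q[:,0]-x)<5)&(abs(q[:,1]-10)<8)&(abs(q[:,2]-78)<5)]; print(x,len(w),np.median(w[:,2]).round(1) if len(w) else "")
w=q[(abs(q[:,0])<16)&(q[:,1]<-80)&(q[:,1]>-115)&(q[:,2]>75)&(q[:,2]<97)]; print("knob",len(w),np.percentile(w[:,1],[5,95]) if len(w) else "")
E
```

```text
[-69.67  -2.18  29.75] [ 3.1416e+00 -1.0000e-04 -6.4800e-02] [ 0.4 -0.6 -0.8]
left 0 [0.63 0.61] 42 0.53
left 4 [0.55 0.54] 53 0.56
leaf 0 [0.83 0.79] 41 0.56
leaf 4 [0.45 0.56] 56 0.55
right 0 [1.06 0.99] 32 0.52
right 4 [0.5  0.66] 44 0.53
[5 6 6 3 3 5 5 2 5 4 5 4 5 4 6 2 6 1 8 1 0 0 5 2 7 1 5 3 7 2 6 1 6 3 7 1 7
 0 8 1 7 1 7 6 2 0 0 1 7 2 6 3 5 3 5 2 6 2 6 1 7 2 6 1 0 0 0]
plate 1 [(-21, np.float64(79.76))]
-130 10 76.6
-120 11 76.8
-110 12 76.6
-100 14 76.9
-90 15 77.0
-80 23 78.5
-70 5 80.8
-60 0 
-50 1 76.3
-40 11 76.8
-30 11 77.0
knob 0
```

```bash
python3 -c "
from station import arm
print(arm.close_job())"
```

```text
the job is handed in; nothing more can be done
None
```

The job is handed in: the pin is pulled to its stop, and the small leaf is held level between the knuckles with its bore within about 0.5 mm of the hole axis (by camera) and no contact force. The first try at the knob slipped off because the fingertips sit about 25 mm higher than the reported tool position, and the knob was hidden from the side camera at the final check.

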